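Hook the die-plate tray out of its hooded unit

TASK

The die-plate tray is pushed in under the hood of its unit, out of reach of fingers. Take the pull hook from its stand, feel with its tip for the finger hole in the tray's pull plate, drop the tip well down into the hole and draw the tray out all the way to its stop. Then unhook and lay the hook back in the two saddles of its stand the way it lay, leaving the tray fully out and without disturbing the things around.

Things in the scene. Friction and masses are not known exactly. Their poses are not given: they have to be found in the camera images.
- tray_unit: fixed grey sheet-metal unit, 180 (x) x 130 (y) x 90 mm tall, on the work surface; origin: centre of its underside. Its -x face is an open mouth (124 mm wide, hood underside 87 mm above the work surface, inner floor 4 mm); all other sides are closed. The tray slides out along the unit's -x.
- tray (a joint): how far the tray is drawn out, m: 0 fully in, 0.14 at its stop; starts 0 to 0.015. It has about 4 N of friction and stays where it is left.
- tray_deck (a point): point on the tray's centre line at the height of the pull plate's top (34 mm above the work surface), moves with the tray, axes as the unit's (tray in: unit x = -23.5 mm, y = 0). Pull plate: steel, 4 mm thick, 50 mm wide. The finger hole in it, 16 (x) x 23 mm (y), lies on the centre line anywhere from -15 to +15 mm in x of this point: its place is not reported, feel for it.
- tray_front (a point): middle of the tray's front edge, at the height of its deck (30 mm above the work surface), 57.5 mm to -x of tray_deck; axes as the unit's. Under the finger hole is free space down to 30 mm below the plate's top. Elsewhere plate and deck are solid. A shallow bin (walls to 58 mm above the work surface) begins 93 mm to +x of this edge.
- hook_grip (a point): centre of the pull hook's wooden handle, a flat-sided bar 90 (x) x 18 (y) x 24 mm (z), grasped here across its 18 mm; hook 0.12 kg. From its +x end an 8 mm steel rod runs straight on at mid-height to x = +150 mm of this point, then turns straight down. On the stand this point is 60 mm above the work surface, hook z up.
- hook_tip (a point): lower end of the hook's down-turned tip (8 mm thick, rounded): 150 mm to +x of and 34 mm below the handle's centre; axes as the hook's. It counts as in the hole when 8 mm or more below the plate's top.
- hook_stand: fixed dark steel stand; origin on the work surface under the handle's centre when the hook lies on it; its x points as the hook's. Base 150 x 50 x 6 mm; two open saddles 8 mm thick: rear at x = -36 mm (seat 48 mm high, 26 mm wide) carries the handle, front at x = +75 mm (seat 56 mm high, 20 mm wide) the rod; cheeks 11 mm above the seats.
- clamp: grey metal shaft clamp with four black screws on top, 46 x 56 x 55 mm tall; bystander, leave it alone; origin at the centre of its underside
- drive_ring: black toothed ring lying flat, 66 mm across, 26 mm tall; bystander, leave it alone; origin at the centre of its underside
- block: grey metal block with a bore, 43 x 50 x 51 mm tall; bystander, leave it alone; origin at the centre of its underside

How it is judged:
On the way, in this order (a step that is already met when the one before it is completed fails the run):
1. the pull hook is lifted off its stand (z of hook_grip in the frame of hook_stand above 0.085 m), for 0.1 s.
2. the hook's tip is well down in the finger hole with the tray still in (z of hook_tip in the frame of tray_deck between -0.032 and -0.008 m and x of hook_tip in the frame of tray_deck between -0.035 and 0.035 m and y of hook_tip in the frame of tray_deck between -0.02 and 0.02 m and value of joint tray below 0.04 m), for 0.1 s.
3. the tray is drawn out to its stop with the tip in the hole (z of hook_tip in the frame of tray_deck between -0.032 and -0.008 m and x of hook_tip in the frame of tray_deck between -0.035 and 0.035 m and y of hook_tip in the frame of tray_deck between -0.02 and 0.02 m and value of joint tray above 0.134 m), for 0.1 s.
At the end, for the whole second after the job is handed in: the tray is out at its stop (0.130 m or more) and the pull hook is released and at rest in both saddles of its stand: handle centre within 20 mm along and 15 mm across of the stand's origin, 52 to 68 mm high, level within 0.15 rad, tip towards the stand's +x (value of joint tray above 0.13 m and x of hook_grip in the frame of hook_stand between -0.02 and 0.02 m and y of hook_grip in the frame of hook_stand between -0.015 and 0.015 m and z of hook_grip in the frame of hook_stand between 0.052 and 0.068 m and angle between hook_tip's own z axis and vertical below 0.15 rad and x of hook_tip in the frame of hook_stand above 0.12 m and linear speed of pull_hook below 0.02 m/s and contact force between the fingers and pull_hook below 0.1 N); the robot touches nothing.
It fails at once if the shaft clamp is moved by more than 30 mm (distance of clamp from where it was at the start of the episode above 0.03 m).
It fails at once if the black toothed ring is moved by more than 30 mm (distance of drive_ring from where it was at the start of the episode above 0.03 m).
It fails at once if the bored metal block is moved by more than 30 mm (distance of block from where it was at the start of the episode above 0.03 m).
It also fails if it takes over 61 s, if anything falls off the work surface, if the arm or the gripper's body presses on something with over 40 N, if the wrist force passes 120 N, or if a joint passes its speed limit or range.

ROBOT

A 6-joint arm with a two-finger parallel gripper is mounted at the origin on a cart in front of the work surface, level with it; the furniture and walls round the work are solid. World frame = base frame: x ahead of the robot, y to its left, z up, the work surface at z = 0. Lengths are in m, angles in rad, forces in N, time in s.
With the tool pointing down it reaches from about 0.35 to 0.975 m from the base axis. Payload 4.9 kg.
Tool frame: the origin (TCP) lies midway between the tips of the shut fingers; the grasp point (between the pads) lies 19 mm behind it; z points along the fingers, y is the direction in which the jaws open and shut (so a half turn about z gives the same grasp; the last joint's range is limited). The gripper opens to 85 mm and grips with 20 to 120 N. Pads are 22 mm wide; open, the fingers measure 114 mm over their backs; the gripper's body (76 mm by 85 mm) begins 54 mm behind the grasp point. The pads swing forward as they close: fully open they stand 13 mm farther back than shut.
Start: joints at [1.008, 0.053, 1.613, -0, 1.476, -0.119], TCP at [0.268, 0.564, 0.231] pointing down, gripper open.
Joint ranges: [-3.01, 3.01], [-1.01, 2.22], [0.06, 2.58], [-1.02, 4.17], [0.09, 2.62], [-3.14, 3.14]. Speed limits (rad/s): [2.57, 2.57, 3.14, 3.14, 3.14, 3.14].

INTERFACE

Orientations are given as a rotation vector (axis times angle).
In Python, from cell import telemetry, capture, camera_model, job, models gives the robot as it stands. The module is installed in compiled form; this text tells all that it offers.
- The arm moves only by the shell command python3 -m inch 'ROWS' [OPENING]. ROWS is JSON, a list of rows, each a list of 2 entries, a list of its own where there are three numbers: the shift along the world's x, y, z in cm, then the turn about the world's z in rad. In form: [[[tx, ty, tz], roll], ...]. A call has 1 to 12 rows; each row shifts and turns the commanded pose from where the row before left it; what a row does not reach is not made up. A row lasts 1/8 s, in which the tool goes at most 62.5 mm and 10.7 degrees, less where a joint would pass 70% of its speed; a pose out of reach is approached as far as the arm can. A call is refused whole if a number of a shift passes 6.25 or a number of a turn 0.188, either way. A call with a gripper value outside its range is refused whole. OPENING is the closure in counts, from 0 (fully open) to 255 (shut), set as the call begins (- or left out, the last holds). The fingers move at their own pace and stop on an object; the grip force is fixed at half the most. Time passes only in rows, so rows that do not move let the fingers close. It gives the time, the measured TCP pose, the force and the opening at its end, in the units of the state.
- telemetry.get_state(): the state, without advancing time (a new reading comes with each control period).
- capture(name): name is "side" or "top" or "wrist"; returns the picture (480x640x3 uint8, red, green, blue); there is no depth.
- camera_model(name): a dict with "intrinsics" (3x3 intrinsics, pixels), "D" ([k1, k2, p1, p2, k3] as OpenCV has them; the pictures are not rectified), "world_from_camera" (4x4, takes a point from camera to world coordinates). Camera axes: x right, y up, looking along -z (the intrinsics and any distortion apply to the point x, -y, -z); pixel columns grow to the right and rows downward; lengths in m; the calibration is good to about 2 mm. A picture is of the moment at which its call begins: read the wrist's pose just before it. camera_model takes no time and is no camera call; for the wrist camera it gives the pose at the moment of the call.
- job.sign_off(): hands the job in, once; it reports no verdict.
Trained networks look in the newest picture that a camera, given by its name, has taken for a name from the list of things; names that differ only in an ending like _2 or _b are one class to them, and where a whole thing is asked for, a point or a joint stands for the part that bears it (a point fixed in the world has none). Each returns a list of dicts, best first, with "confidence" (0 to 1); they miss things now and then, are a little off and sometimes report something else, mostly with a low value. They report only what shows in the picture. A call takes as long as a camera call.
- models.masks_of(camera, target): "mask" (480x640 bool, what is visible of it) and "location" ([row, column] in pixels, amid what is visible of it).
The state is a dict: "time_s": time; "qpos": joint angles; "qvel": joint speeds; "effort": joint torques, N m; "eef_pos": TCP position; "ee_rot": TCP orientation; "wrist_force": force on the tool from outside, world axes, zero at the start; "moment": the same for the moment, N m; "gripper_width": opening from 0.0 (shut) to 1.0 (fully open).
Only numpy, scipy, OpenCV 4.12 (cv2) and the standard library are available. Lean on these libraries where they do the work, as an engineer would, in place of code of your own. Each camera call takes 0.05 s, during which the arm holds its last target. There are 200 camera calls.

## Working session

There is one attempt and no reset: what is moved stays moved. The work goes in short steps, Python scripts to look and compute and a shell command to move; the robot and the scene stay as the last step left them, time stands still between calls to the robot, and variables do not carry over. Pictures are saved under pics/ and viewed, about 8 in all and at most 12, crops included, and the job is handed in when it is done.

```bash
mkdir -p pics; cat > h.py <<'E'
import numpy as np, cv2
from cell import telemetry, capture, camera_model, job, models
def snap(c,n=None):
    m=camera_model(c); im=capture(c)
    if n: cv2.imwrite(f'pics/{n}.png',im[:,:,::-1])
    return im,m
def ray(m,u,v):
    K=np.array(m['intrinsics']);D=np.array(m['D']);T=np.array(m['world_from_camera'])
    p=cv2.undistortPoints(np.array([[[u,v]]],float),K,D)[0,0]
    d=T[:3,:3]@np.array([p[0],-p[1],-1.]); return T[:3,3],d
def onz(m,u,v,z):
    o,d=ray(m,u,v); return o+d*(z-o[2])/d[2]
def tri(a,b):
    A=[];B=[]
    for o,d in (a,b):
        d=d/np.linalg.norm(d);P=np.eye(3)-np.outer(d,d);A.append(P);B.append(P@o)
    return np.linalg.lstsq(np.vstack(A),np.hstack(B),rcond=None)[0]
def proj(m,p):
    T=np.linalg.inv(np.array(m['world_from_camera']));q=T[:3,:3]@np.asarray(p)+T[:3,3]
    return cv2.projectPoints(np.array([[q[0],-q[1],-q[2]]]),np.zeros(3),np.zeros(3),np.array(m['intrinsics']),np.array(m['D']))[0][0,0]
E
python3 - <<'E'
from h import *
np.set_printoptions(precision=3,suppress=True)
print(telemetry.get_state())
ims=[]
for c in('top','side'):
    im,m=snap(c,c+'0')
    print(c,np.array(m['world_from_camera']).round(3).tolist(),np.array(m['intrinsics']).round(0).tolist())
    for t in('tray_unit','tray_front','hook_grip','hook_stand','clamp','drive_ring','block'):
        for r in models.masks_of(c,t)[:2]:
            ys,xs=np.where(r['mask']); print(c,t,round(r['confidence'],2),np.round(r['location']),(xs.min(),ys.min(),xs.max(),ys.max()),onz(m,r['location'][1],r['location'][0],0.03))
E
```

```text
{'time_s': 0.0, 'qpos': array([ 1.008,  0.053,  1.614,  0.   ,  1.476, -0.119]), 'qvel': array([-0.001,  0.   , -0.002,  0.001,  0.001,  0.001]), 'effort': array([  0.001, -39.366, -37.019,   0.   ,   0.007,  -0.   ]), 'eef_pos': array([0.268, 0.564, 0.23 ]), 'ee_rot': array([-0.691, -3.064,  0.003]), 'wrist_force': array([ 0.052, -0.157, -0.296]), 'moment': array([-0.004, -0.01 , -0.006]), 'gripper_width': 0.9998203097763808}
top [[-0.028, 0.995, -0.096, 0.472], [-1.0, -0.028, 0.001, -0.047], [-0.002, 0.096, 0.995, 0.923], [0.0, 0.0, 0.0, 1.0]] [[465.0, 0.0, 317.0], [0.0, 465.0, 238.0], [0.0, 0.0, 1.0]]
top tray_unit 0.56 [172. 275.] (np.int64(215), np.int64(116), np.int64(332), np.int64(224)) [0.691 0.03  0.03 ]
top hook_grip 0.77 [268. 257.] (np.int64(221), np.int64(246), np.int64(320), np.int64(286)) [0.504 0.069 0.03 ]
top hook_stand 0.97 [271. 264.] (np.int64(221), np.int64(247), np.int64(297), np.int64(295)) [0.497 0.056 0.03 ]
top clamp 0.65 [237. 367.] (np.int64(357), np.int64(221), np.int64(373), np.int64(252)) [ 0.557 -0.144  0.03 ]
top drive_ring 0.55 [194. 365.] (np.int6
[... 798 characters left out ...]
[0.505 0.052 0.03 ]
side hook_grip 0.69 [264. 226.] (np.int64(199), np.int64(246), np.int64(258), np.int64(279)) [0.651 0.108 0.03 ]
side hook_stand 0.83 [316. 310.] (np.int64(275), np.int64(266), np.int64(332), np.int64(349)) [0.47  0.078 0.03 ]
side hook_stand 0.7 [260. 228.] (np.int64(199), np.int64(247), np.int64(258), np.int64(279)) [0.655 0.1   0.03 ]
side clamp 0.65 [207. 364.] (np.int64(346), np.int64(185), np.int64(377), np.int64(225)) [ 0.549 -0.16   0.03 ]
side drive_ring 0.65 [188. 332.] (np.int64(314), np.int64(173), np.int64(346), np.int64(204)) [ 0.627 -0.151  0.03 ]
side block 0.75 [256. 372.] (np.int64(355), np.int64(237), np.int64(389), np.int64(276)) [ 0.468 -0.084  0.03 ]
```

View pics/top0.png

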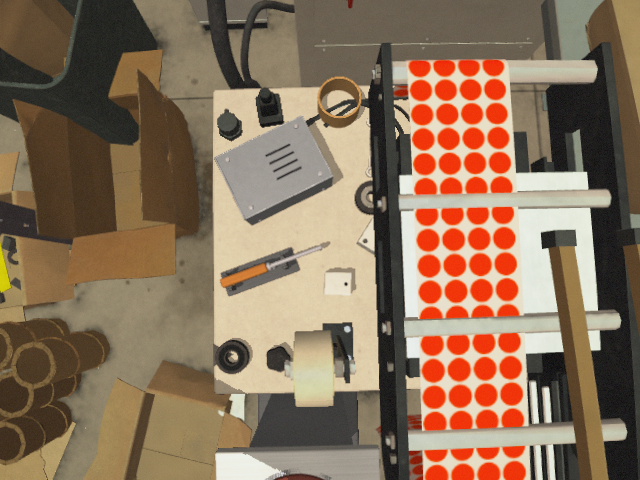

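View pics/side0.png

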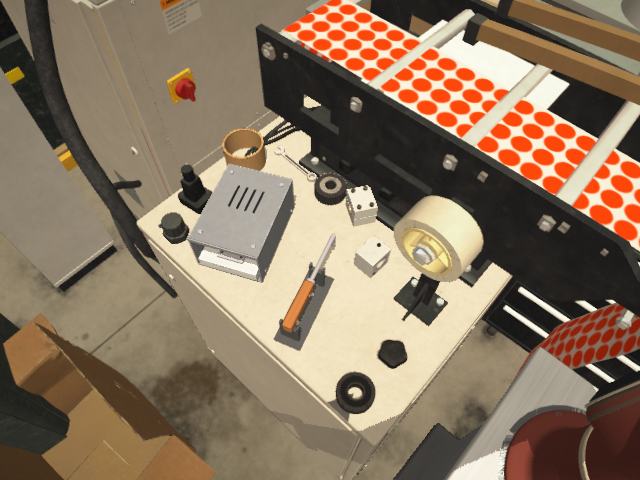

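The top view shows the unit with its mouth edge from about (215,155) to (247,222), facing world +y. The hook handle is near (245,275) with its tip near (325,245), roughly parallel to the unit's x axis. Next I'll triangulate both.

```bash
python3 - <<'E'
from h import *
np.set_printoptions(precision=4,suppress=True)
from scipy.spatial.transform import Rotation as R
M={c:camera_model(c) for c in('top','side')}
P={}
for c in M:
    im=cv2.imread(f'pics/{c}0.png'); h=cv2.cvtColor(im,cv2.COLOR_BGR2HSV)
    m=cv2.inRange(h,(5,150,120),(20,255,255)); 
    roi=np.zeros_like(m); roi[230:350,200:340]=255; m&=roi
    n,l,s,ce=cv2.connectedComponentsWithStats(m); i=1+s[1:,4].argmax()
    ys,xs=np.where(l==i); r=cv2.minAreaRect(np.c_[xs,ys].astype(np.float32)); print(c,s[i],ce[i],r); P[c]=ce[i]
    snap(c)
    k=models.masks_of(c,'tray_unit')[0]['mask'].astype(np.uint8)
    cn=max(cv2.findContours(k,0,1)[0],key=cv2.contourArea)
    q=cv2.approxPolyDP(cn,6,True)[:,0]; print(c,'poly',[(p.tolist(),onz(M[c],*p,.09)[:2].round(3).tolist()) for p in q])
print('handle',tri(ray(M['top'],*P['top']),ray(M['side'],*P['side'])))
print('tip rod end top', onz(M['top'],327,243,.06), 'side',onz(M['side'],333,237,.06))
print(onz(M['top'],*P['top'],.066),onz(M['side'],*P['side'],.066))
s=telemetry.get_state();print(R.from_rotvec(s['ee_rot']).as_matrix())
E
```

```text
top [220 263  47  24 459] [243.4118 274.9455] ((243.3618927001953, 274.9770812988281), (9.724802017211914, 47.51260757446289), 69.67686462402344)
top poly [([300, 116], [0.78, -0.023]), ([216, 158], [0.705, 0.133]), ([252, 224], [0.581, 0.068]), ([331, 184], [0.65, -0.077])]
side [282 280  31  52 595] [297.     305.7143] ((297.5, 305.5000305175781), (12.074766159057617, 54.11284637451172), 26.56505012512207)
side poly [([199, 257], [0.662, 0.145]), ([258, 277], [0.562, 0.104]), ([256, 262], [0.585, 0.087]), ([205, 247], [0.67, 0.126])]
handle [0.4897 0.0893 0.062 ]
tip rod end top [ 0.545  -0.0667  0.06  ] side [ 0.5356 -0.0514  0.06  ]
[0.4898 0.0888 0.066 ] [0.4881 0.0904 0.066 ]
[[-0.9031  0.4294 -0.    ]
 [ 0.4294  0.9031  0.    ]
 [ 0.      0.     -1.    ]]
```

```bash
python3 -m inch '[[[2.2,-4.2,0],-0.079],[[2.2,-4.2,0],-0.079],[[2.2,-4.2,0],-0.079],[[2.2,-4.2,0],-0.079],[[2.2,-4.2,0],-0.079],[[2.2,-4.2,0],-0.079],[[2.2,-4.2,0],-0.079],[[2.2,-4.2,0],-0.079],[[2.2,-4.2,0],-0.079],[[2.2,-4.2,0],-0.079],[[0,0,0],0],[[0,0,0],0]]'
python3 - <<'E'
from h import *
np.set_printoptions(precision=4,suppress=True)
im,m=snap('wrist','w1'); np.save('w1.npy',np.array(m['world_from_camera']))
print(np.array(m['world_from_camera']))
for t in('hook_grip','hook_stand','tray_front','tray_unit'):
    for r in models.masks_of('wrist',t)[:1]:
        ys,xs=np.where(r['mask']);print(t,r['confidence'],r['location'],xs.min(),xs.max(),ys.min(),ys.max())
E
```

```text
time_s: 2.5
eef_pos: [0.4882, 0.1447, 0.2313]
ee_rot: [-1.817, -2.562, -0.0]
wrist_force: [-0.8, -0.5, 0.3]
gripper_width: 1.002
[[ 0.9441 -0.3169 -0.0912  0.4649]
 [ 0.3298  0.9076  0.2597  0.2102]
 [ 0.0005 -0.2752  0.9614  0.3742]
 [ 0.      0.      0.      1.    ]]
hook_grip 0.88 [296.6, 297.9] 288 308 232 403
hook_stand 0.78 [276.9, 307.6] 278 322 217 351
tray_front 0.69 [298.2, 449.7] 388 492 282 324
tray_unit 0.89 [320.3, 463.5] 378 535 281 470
```

View pics/w1.png

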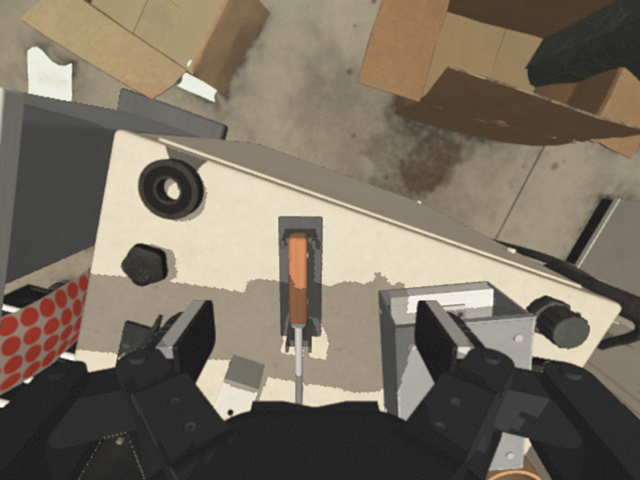

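The wrist view shows the hook handle running from (298,233) to (299,327), with the stand under it. The unit's mouth is at about (380–530, 282–320), with the white tray front inside. I'll crop closer to fix the unit's pose.

```bash
python3 - <<'E'
import cv2,numpy as np
t=cv2.imread('pics/top0.png')[105:235,205:345];w=cv2.imread('pics/w1.png')[272:346,370:550];s=cv2.imread('pics/side0.png')[160:290,180:300]
f=lambda a,k:cv2.resize(a,None,fx=k,fy=k,interpolation=2)
o=np.zeros((600,800,3),np.uint8)
for a,k,x,y in((t,2.5,0,0),(s,2.5,400,0),(w,3,0,340)):
    b=f(a,k);o[y:y+b.shape[0],x:x+b.shape[1]]=b[:600-y]
cv2.imwrite('pics/c1.png',o)
E
```

```text
(no output)
```

View pics/c1.png

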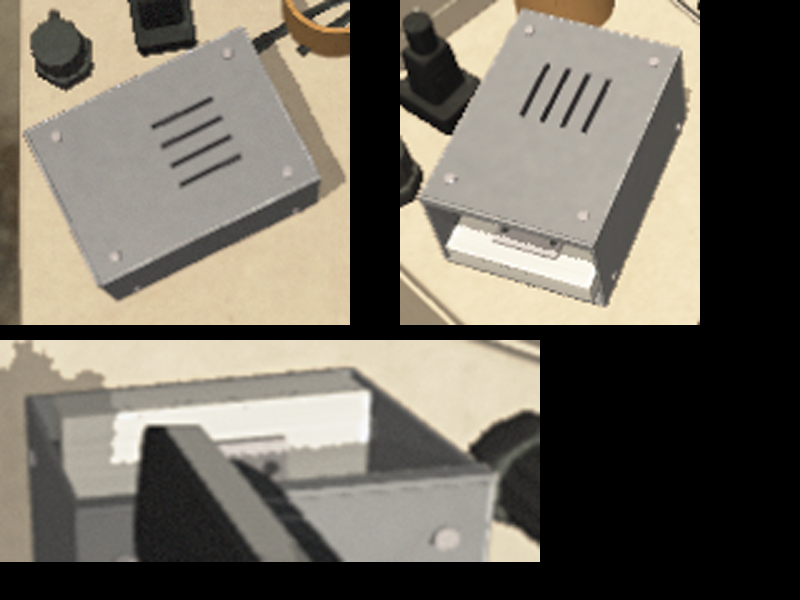

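```bash
cat > fit.py <<'E'
from h import *
from scipy.optimize import least_squares
np.set_printoptions(precision=4,suppress=True)
M={c:camera_model(c) for c in('top','side')}
w=camera_model('wrist');w['world_from_camera']=np.load('w1.npy');M['wrist']=w
C={'ml':(-.09,.065),'bl':(.09,.065),'br':(.09,-.065),'mr':(-.09,-.065)}
# which side: ml = unit +y
obs=[('top',(214.2,158.2),'A'),('top',(302.2,116.2),'B'),('top',(332.2,177.8),'C'),('top',(245,219),'D'),
('side',(187.2,238.4),'A'),('side',(229.2,164),'B'),('side',(293.6,179.2),'C'),('side',(258,258.4),'D'),
('wrist',(396,324.7),'D'),('wrist',(534.7,315.3),'A')]
L={'A':(-.09,.065),'B':(.09,.065),'C':(.09,-.065),'D':(-.09,-.065)}
def W(p,l,z):
    c,s=np.cos(p[2]),np.sin(p[2]);return np.array([p[0]+c*l[0]-s*l[1],p[1]+s*l[0]+c*l[1],z])
def res(p): return np.hstack([proj(M[c],W(p,L[k],.09))-uv for c,uv,k in obs])
E
python3 - <<'E'
from fit import *
r=least_squares(res,[.68,.03,-1.15],loss='soft_l1');p=r.x;np.save('unit.npy',p);print(p,np.degrees(p[2]));print(res(p).reshape(-1,2))
# tray front edge: wrist crop px -> unit x for z options
R=np.array([[np.cos(p[2]),np.sin(p[2])],[-np.sin(p[2]),np.cos(p[2])]])
for nm,c,uv in [('w',0,(62,418)),('w',0,(370,393)),('w2',0,(115,462)),('w2',0,(370,440)),('s',0,(452,232)),('s',0,(597,265)),('s',0,(447,258)),('s',0,(590,298))]:
    m=M['wrist'] if nm[0]=='w' else M['side']
    px=(370+uv[0]/3,272+(uv[1]-340)/3) if nm[0]=='w' else (180+(uv[0]-400)/2.5,160+uv[1]/2.5)
    print(nm,uv,[(z,(R@(onz(m,*px,z)[:2]-p[:2])).round(4).tolist()) for z in(.004,.03)])
# hook line in wrist
for v in(233,280,327):print('wrist handle',onz(M['wrist'],298.5 if v<300 else 299,v,.072))
im=cv2.imread('pics/w1.png');h=cv2.cvtColor(im,cv2.COLOR_BGR2HSV)
m=cv2.inRange(h,(3,120,80),(22,255,255));roi=np.zeros_like(m);roi[215:345,270:330]=255;m&=roi
ys,xs=np.where(m);print(cv2.minAreaRect(np.c_[xs,ys].astype(np.float32)),xs.mean(),ys.mean())
top=cv2.moments(m)
a=onz(M['wrist'],xs.mean(),ys.mean(),.072);print('centre z.072',a)
print('tri w+top',tri(ray(M['wrist'],xs.mean(),ys.mean()),ray(M['top'],243.4,274.9)))
print('rod end dir: top',onz(M['top'],327,243,.06),' rod wrist',onz(M['wrist'],299,400,.06),onz(M['wrist'],299,340,.06))
E
```

```text
[ 0.6842  0.0277 -1.1485] -65.80612819995528
[[ 0.0068 -1.0975]
 [ 0.2926 -0.5286]
 [ 1.0756 -0.2449]
 [-1.2578  1.1859]
 [-0.8238 -0.0521]
 [ 0.1396 -1.1864]
 [-0.2998  0.3788]
 [-1.6537  0.9488]
 [-2.3528  0.8238]
 [-0.0575 -0.3177]]
w (62, 418) [(0.004, [-0.0767, -0.0495]), (0.03, [-0.0893, -0.0548])]
w (370, 393) [(0.004, [-0.0771, 0.0714]), (0.03, [-0.0897, 0.0576])]
w2 (115, 462) [(0.004, [-0.0555, -0.0287]), (0.03, [-0.0696, -0.0355])]
w2 (370, 440) [(0.004, [-0.0567, 0.0726]), (0.03, [-0.0707, 0.0587])]
s (452, 232) [(0.004, [-0.0677, 0.0677]), (0.03, [-0.0799, 0.0559])]
s (597, 265) [(0.004, [-0.059, -0.0474]), (0.03, [-0.0715, -0.0554])]
s (447, 258) [(0.004, [-0.0894, 0.0614]), (0.03, [-0.1009, 0.0498])]
s (590, 298) [(0.004, [-0.0862, -0.053]), (0.03, [-0.0978, -0.0607])]
wrist handle [0.476 0.134 0.072]
wrist handle [0.4907 0.09   0.072 ]
wrist handle [0.5072 0.0424 0.072 ]
((297.5, 278.0), (88.0, 19.0), 90.0) 297.59317751105493 277.50347441566646
centre z.072 [0.4891 0.0921 0.072 ]
tri w+top [0.4898 0.0891 0.0643]
rod end dir: top [ 0.545  -0.0667  0.06  ]  rod wrist [ 0.5377 -0.0501  0.06  ] [0.5137 0.0212 0.06  ]
```

The fit holds: the unit is at (0.684, 0.028) with yaw −65.8°. The tray front is about 8 mm out. The hook grip is at (0.490, 0.089, 0.062) with yaw about −71°, which matches the tool's current heading, so I'll grasp it.

```bash
python3 -m inch '[[[0.1,-2.8,0],0],[[0.1,-2.7,0],0],[[0,0,-4.5],0],[[0,0,-4.5],0],[[0,0,-4.0],0],[[0,0,-3.5],0],[[0,0,-2.4],0],[[0,0,0],0],[[0,0,0],0]]' 0
python3 -m inch '[[[0,0,0],0],[[0,0,0],0],[[0,0,0],0],[[0,0,0],0],[[0,0,0],0],[[0,0,0],0]]' 255
```

```text
time_s: 3.88
eef_pos: [0.4912, 0.0898, 0.0435]
ee_rot: [1.816, 2.562, 0.002]
wrist_force: [-0.1, 0.5, -0.2]
gripper_width: 1.002
time_s: 4.62
eef_pos: [0.4908, 0.0894, 0.0428]
ee_rot: [1.817, 2.562, 0.001]
wrist_force: [0.2, -0.7, 3.2]
gripper_width: 0.202
```

```bash
python3 -m inch '[[[0,0,1.5],0],[[0,0,2.5],0],[[0,0,2],0],[[-2,4.5,0],0],[[-2,4.5,0],0],[[-2,4.5,0],0.043],[[-2.2,4.7,0],0.043],[[5.2,0.7,0],0],[[5.2,0.7,0],0],[[5.2,0.7,0],0],[[0,0,0],0],[[0,0,0],0]]'
python3 - <<'E'
from fit import *
from scipy.spatial.transform import Rotation as R
s=telemetry.get_state();e=s['eef_pos'];print(e,s['time_s'],s['wrist_force'])
T=R.from_rotvec(s['ee_rot']).as_matrix();print(T)
p=np.load('unit.npy')
im,m=snap('side','s2');im2,m2=snap('top','t2')
x=T[:,0] if T[1,0]<0 else -T[:,0]
tip=e+.15*x+np.array([0,0,.019-.034]);print('pred tip',tip,'unit',np.c_[tip[:2]-p[:2]].T@np.array([[np.cos(p[2]),-np.sin(p[2])],[np.sin(p[2]),np.cos(p[2])]]))
o=np.zeros((480,800,3),np.uint8)
for im,m,x0 in((im,m,0),(im2,m2,400)):
    for dz,col in((0,(0,255,0)),(.038,(0,0,255))):
        u,v=proj(m,tip+[0,0,dz]);print(u,v)
        if dz==0:c=(int(u),int(v))
    a=max(c[0]-66,0);b=max(c[1]-80,0);print('crop',a,b)
    k=cv2.resize(im[b:b+160,a:a+133],(399,480),interpolation=2);o[:,x0:x0+399]=k[:,:,::-1]
cv2.imwrite('pics/c2.png',o)
E
```

```text
time_s: 6.12
eef_pos: [0.5636, 0.2922, 0.102]
ee_rot: [-1.705, -2.637, 0.002]
wrist_force: [-0.2, -0.1, -1.1]
gripper_width: 0.202
[0.5636 0.2922 0.102 ] 6.125 [-0.1576 -0.0606 -1.1155]
[[-0.4104  0.9119 -0.0016]
 [ 0.9119  0.4104 -0.0004]
 [ 0.0003 -0.0016 -1.    ]]
pred tip [0.6252 0.1555 0.0869] unit [[-0.1407 -0.0015]]
209.0619385339985 274.9718703325485
204.48809390121585 263.65158797523554
crop 143 194
204.34262671506966 201.3842516936408
199.09117371578606 197.5983234428918
crop 138 121
```

View pics/c2.png

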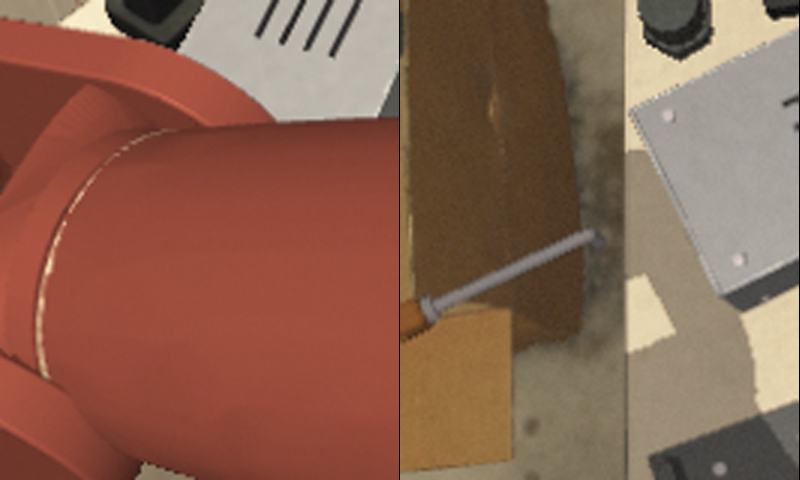

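The top crop shows the tip at about (204.7, 201), against a predicted (204.3, 201.4), so they agree. The side view is blocked by the arm. I'll lower and enter under the hood.

```bash
python3 -m inch '[[[0.1,0.1,-2.2],0],[[0,0,-2.1],0],[[0,0,0],0],[[1.0,-2.3,0],0],[[1.0,-2.3,0],0],[[1.0,-2.3,0],0],[[1.1,-2.3,0],0],[[1.0,-2.2,0],0],[[0,0,0],0],[[0,0,0],0]]'
cat > st.py <<'E'
from h import *
s=telemetry.get_state();e=s['eef_pos'];p=np.load('unit.npy')
from scipy.spatial.transform import Rotation as R
T=R.from_rotvec(s['ee_rot']).as_matrix();x=-T[:,0]
t=e+.15*x; d=t[:2]-p[:2];c,sn=np.cos(p[2]),np.sin(p[2]);f=s['wrist_force']
print('t',s['time_s'],'tip unit mm',(1000*np.array([c*d[0]+sn*d[1],-sn*d[0]+c*d[1]])).round(1),'z',round(1000*(e[2]-.0168),1),'F ux,uy,z',np.round([c*f[0]+sn*f[1],-sn*f[0]+c*f[1],f[2]],1))
E
python3 st.py
```

```text
time_s: 7.48
eef_pos: [0.6162, 0.1796, 0.0592]
ee_rot: [-1.705, -2.638, -0.0]
wrist_force: [0.9, -0.2, -0.6]
gripper_width: 0.202
t 7.475 tip unit mm [-16.5   0.3] z 42.4 F ux,uy,z [ 0.5  0.7 -0.6]
```

Now descend gently to contact.

```bash
python3 -m inch '[[[0,0,-0.4],0],[[0,0,-0.2],0],[[0,0,0],0]]'; python3 st.py; python3 -m inch '[[[0,0,-0.2],0],[[0,0,-0.1],0],[[0,0,0],0]]'; python3 st.py
```

```text
time_s: 7.85
eef_pos: [0.6158, 0.1798, 0.0528]
ee_rot: [-1.704, -2.638, 0.001]
wrist_force: [-0.7, 0.2, -1.2]
gripper_width: 0.197
t 7.85 tip unit mm [-16.7   0.2] z 36.0 F ux,uy,z [-0.4 -0.6 -1.2]
time_s: 8.22
eef_pos: [0.6165, 0.1796, 0.0505]
ee_rot: [1.706, 2.638, 0.001]
wrist_force: [-1.3, 0.7, -0.3]
gripper_width: 0.201
t 8.225 tip unit mm [-16.3   0.6] z 33.7 F ux,uy,z [-1.1 -0.9 -0.3]
```

```bash
python3 -m inch '[[[0,0,-0.2],0],[[0,0,0],0],[[0,0,0],0]]'; python3 st.py
```

```text
time_s: 8.6
eef_pos: [0.6167, 0.1797, 0.0489]
ee_rot: [1.705, 2.638, 0.001]
wrist_force: [-1.4, 1.7, 2.6]
gripper_width: 0.198
t 8.6 tip unit mm [-16.3   0.9] z 32.1 F ux,uy,z [-2.1 -0.6  2.6]
```

```bash
python3 -m inch '[[[0,0,-0.1],0],[[0,0,0],0]]'; python3 st.py;  for i in 1 2; do python3 -m inch '[[[-0.12,0.27,0],0],[[0,0,0],0]]' >/dev/null; python3 st.py; done
```

```text
time_s: 8.85
eef_pos: [0.6168, 0.1793, 0.0476]
ee_rot: [1.704, 2.638, 0.0]
wrist_force: [-0.8, 1.8, 2.5]
gripper_width: 0.202
t 8.85 tip unit mm [-15.9   0.8] z 30.8 F ux,uy,z [-2.  -0.   2.5]
t 9.1 tip unit mm [-18.9   0.6] z 30.7 F ux,uy,z [0.9 1.4 3.4]
t 9.35 tip unit mm [-22.4   0.6] z 30.7 F ux,uy,z [0.1 0.1 4.6]
```

```bash
for i in 1 2 3; do python3 -m inch '[[[-0.12,0.27,0],0],[[0,0,0],0]]' >/dev/null; python3 st.py; done
```

```text
t 9.6 tip unit mm [-25.6   0.5] z 30.6 F ux,uy,z [-0.3 -0.2  4.3]
t 9.85 tip unit mm [-28.6   0.5] z 30.6 F ux,uy,z [-0.7 -0.1  4.5]
t 10.1 tip unit mm [-33.   -0.7] z 28.9 F ux,uy,z [-3.4  0.1 -3.6]
```

Force in z vanished and the height dropped at unit x ≈ −33, which suggests the hole. Now test by going down.

```bash
python3 -m inch '[[[0,0,-0.4],0],[[0,0,0],0]]' >/dev/null; python3 st.py; python3 -m inch '[[[0,0,-0.4],0],[[0,0,0],0]]' >/dev/null; python3 st.py
```

```text
t 10.35 tip unit mm [-32.2  -0.9] z 24.6 F ux,uy,z [-3.7  0.7 -3.5]
t 10.6 tip unit mm [-31.1   0.3] z 22.1 F ux,uy,z [-3.2  0.  -1.7]
```

```bash
python3 -m inch '[[[0,0,-0.5],0],[[0,0,-0.3],0],[[0,0,0],0],[[0,0,0],0]]' >/dev/null; python3 st.py; python3 -m inch '[[[-0.4,0.9,0],0],[[-0.4,0.9,0],0],[[0,0,0],0]]' >/dev/null; python3 st.py
```

```text
t 11.1 tip unit mm [-30.7   0.3] z 14.3 F ux,uy,z [-1.9  0.1 -1.7]
t 11.475 tip unit mm [-51.4   0.6] z 14.7 F ux,uy,z [ 1.4 -0.6 -0.8]
```

```bash
python3 -m inch '[[[-0.6,1.35,0],0],[[-0.6,1.35,0],0],[[-0.6,1.35,0],0],[[0,0,0],0]]' >/dev/null; python3 st.py; python3 - <<'E'
from fit import *
s=telemetry.get_state();e=s['eef_pos']
im,m=snap('top');im2,m2=snap('side')
o=np.zeros((480,800,3),np.uint8)
o[:,:400]=cv2.resize(im[110:270,160:293],(400,480),interpolation=2)
o[:,400:]=cv2.resize(im2[150:330,130:280],(400,480),interpolation=2)
cv2.imwrite('pics/c3.png',o[:,:,::-1])
E
```

```text
t 11.975 tip unit mm [-97.    1.1] z 14.5 F ux,uy,z [ 0.4 -0.2 -0.6]
```

View pics/c3.png

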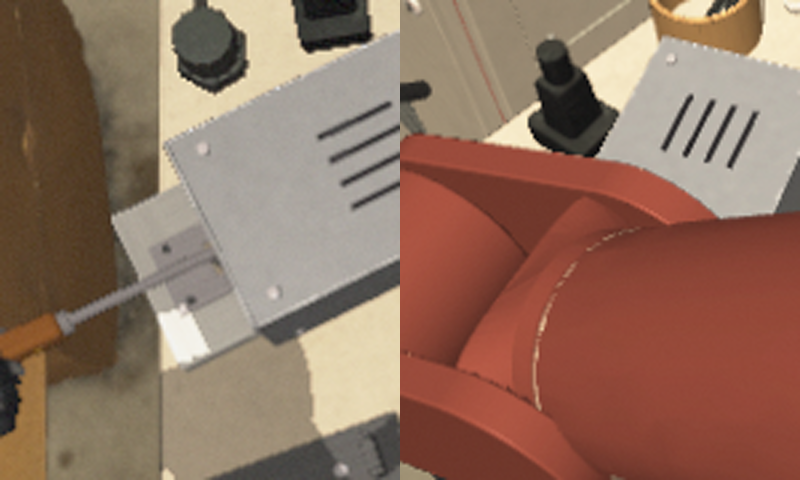

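The top crop shows the tray coming out with the tip in its plate. I'll keep pulling to the stop.

```bash
python3 -m inch '[[[-0.6,1.35,0],0],[[-0.6,1.35,0],0],[[-0.6,1.35,0],0],[[-0.6,1.35,0],0],[[0,0,0],0]]' >/dev/null; python3 st.py; for i in 1 2 3 4; do python3 -m inch '[[[-0.12,0.27,0],0],[[0,0,0],0]]' >/dev/null; python3 st.py; done
```

```text
t 12.7 tip unit mm [-156.3    1.2] z 14.5 F ux,uy,z [ 0.2 -1.3 -1. ]
t 12.95 tip unit mm [-157.3    1.1] z 14.6 F ux,uy,z [ 1.3  1.2 -1. ]
t 13.2 tip unit mm [-159.6    1. ] z 14.5 F ux,uy,z [ 2.5  0.9 -1.4]
t 13.45 tip unit mm [-163.    1.] z 14.5 F ux,uy,z [ 4.   0.9 -1.6]
t 13.7 tip unit mm [-166.3    1. ] z 14.5 F ux,uy,z [ 3.2  0.2 -1.5]
```

```bash
for i in 1 2 3; do python3 -m inch '[[[-0.12,0.27,0],0],[[0,0,0],0]]' >/dev/null; python3 st.py; done
```

```text
t 13.95 tip unit mm [-169.3    1. ] z 14.5 F ux,uy,z [ 2.8  0.3 -1.8]
t 14.2 tip unit mm [-170.7    1. ] z 14.2 F ux,uy,z [ 7.4  1.3 -3.1]
t 14.45 tip unit mm [-171.1    0.8] z 13.8 F ux,uy,z [16.3  1.3 -3.9]
```

At the stop: force climbs to 16 N at tip x ≈ −171. I'll hold briefly, unload, and lift out.

```bash
python3 -m inch '[[[0,0,0],0],[[0.12,-0.27,0],0],[[0.12,-0.27,0],0],[[0,0,0],0]]' >/dev/null; python3 st.py
```

```text
t 14.95 tip unit mm [-169.7    1.1] z 14.7 F ux,uy,z [-1.   0.3 -0.8]
```

```bash
python3 -m inch '[[[0,0,0.8],0],[[0,0,1],0],[[0,0,2],0],[[0,0,2.5],0],[[0,0,2],0],[[0,0,0],0]]'; python3 st.py; python3 - <<'E'
from fit import *
from scipy.spatial.transform import Rotation as R
s=telemetry.get_state();e=s['eef_pos'];x=-R.from_rotvec(s['ee_rot']).as_matrix()[:,0]
im,m=snap('top','t4');im2,m2=snap('wrist')
p=np.load('unit.npy')
for nm,q in(('tip',e+.15*x+[0,0,-.0168]),('rodtop',e+.15*x+[0,0,.0212]),('front.14',W(p,(-.221,0),.03)),('front.13',W(p,(-.211,0),.03))):print(nm,(proj(m,q)-[120,110])*3)
o=np.zeros((480,800,3),np.uint8)
o[:,:480]=cv2.resize(im[110:270,120:280],(480,480),interpolation=2)
o[:240,480:]=cv2.resize(im2,(320,240))
cv2.imwrite('pics/c4.png',o[:,:,::-1])
E
```

```text
time_s: 15.7
eef_pos: [0.5561, 0.3198, 0.1179]
ee_rot: [1.704, 2.636, 0.008]
wrist_force: [0.4, -0.7, -1.5]
gripper_width: 0.202
t 15.7 tip unit mm [-168.9    3. ] z 101.1 F ux,uy,z [ 0.8  0.1 -1.5]
tip [201.7698 283.8029]
rodtop [183.3491 272.7085]
front.14 [161.4973 340.8757]
front.13 [175.413  334.2027]
```

View pics/c4.png

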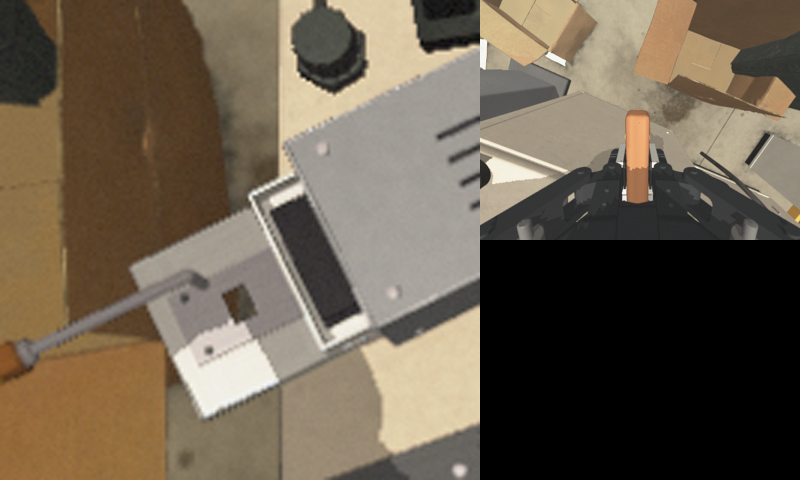

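The top crop shows the tray fully out: the hole and bin are visible, and the front edge is within about 4 mm of the predicted stop. The tip at (205,285) matches the prediction, so the hook hasn't slipped. Back to the stand.

```bash
python3 -m inch '[[[-4,-1,0],0],[[-4,-1,0],0],[[-4,-1,0],-0.043],[[1.1,-4,0],-0.043],[[1.1,-4,0],0],[[1.1,-4,0],0],[[1.1,-4,0],0],[[1.1,-4,0],0],[[0,0,0],0],[[0,0,0],0]]'; python3 - <<'E'
from fit import *
from scipy.spatial.transform import Rotation as R
s=telemetry.get_state();e=s['eef_pos'];x=-R.from_rotvec(s['ee_rot']).as_matrix()[:,0];print(x)
print('to go cm',(np.array([.4908,.0894,.0428])-e)*100)
im,m=snap('side');im2,m2=snap('wrist')
print((proj(m,e+.15*x+[0,0,-.0168])-[220,190])*2.5,(proj(m,e+.15*x+[0,0,.0212])-[220,190])*2.5)
o=np.zeros((480,800,3),np.uint8)
o[:425,:400]=cv2.resize(im[190:360,220:380],(400,425),interpolation=2)
o[:,400:]=cv2.resize(im2[200:440,220:420],(400,480))
cv2.imwrite('pics/c5.png',o[:,:,::-1])
E
```

```text
time_s: 17.05
eef_pos: [0.4885, 0.0892, 0.1132]
ee_rot: [-1.817, -2.561, 0.001]
wrist_force: [0.7, 0.9, -0.9]
gripper_width: 0.201
[ 0.3303 -0.9439 -0.0011]
to go cm [ 0.2283  0.0193 -7.045 ]
[282.3668  86.4214] [284.1699  54.4417]
```

View pics/c5.png

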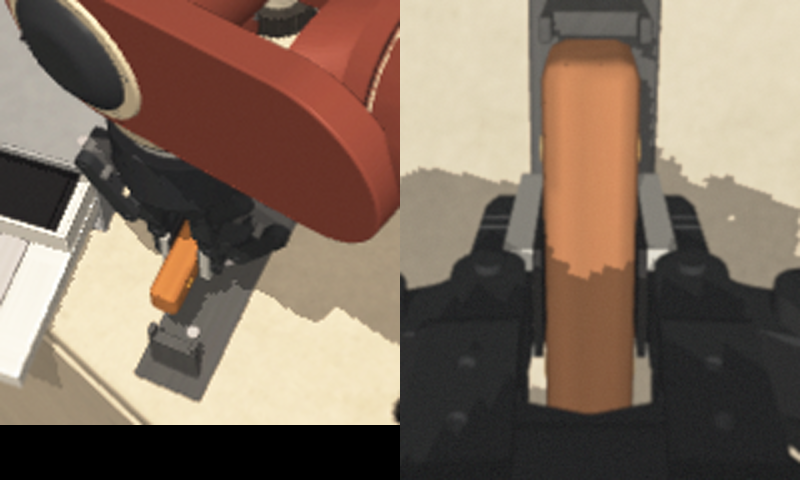

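The handle sits centred over the stand's rear saddle in both views. Lowering now.

```bash
python3 -m inch '[[[0.2,0,-1.5],0],[[0,0,-2.0],0],[[0,0,-1.5],0],[[0,0,-1.0],0],[[0,0,-0.5],0],[[0,0,0],0],[[0,0,0],0]]'; python3 -m inch '[[[0,0,-0.3],0],[[0,0,-0.2],0],[[0,0,0],0],[[0,0,0],0]]'
```

```text
time_s: 18.02
eef_pos: [0.4919, 0.0889, 0.05]
ee_rot: [1.817, 2.562, 0.001]
wrist_force: [0.7, 0.6, -0.4]
gripper_width: 0.203
time_s: 18.52
eef_pos: [0.4914, 0.0889, 0.0443]
ee_rot: [-1.817, -2.563, -0.0]
wrist_force: [-0.7, -0.1, -0.8]
gripper_width: 0.202
```

```bash
python3 -m inch '[[[0,0,-0.1],0],[[0,0,0],0],[[0,0,0],0]]'; python3 -m inch '[[[0,0,0],0],[[0,0,0],0],[[0,0,0],0],[[0,0,0],0],[[0,0,0],0],[[0,0,0],0]]' 0
```

```text
time_s: 18.9
eef_pos: [0.4913, 0.089, 0.0433]
ee_rot: [-1.817, -2.562, -0.0]
wrist_force: [-0.6, -0.5, -1.6]
gripper_width: 0.2
time_s: 19.65
eef_pos: [0.4913, 0.0889, 0.0433]
ee_rot: [-1.817, -2.562, 0.0]
wrist_force: [0.6, 0.2, 0.0]
gripper_width: 0.997
```

Released. Now retreat straight up, then clear of the cameras, and check.

```bash
python3 -m inch '[[[0,0,2],0],[[0,0,4],0],[[0,0,5],0],[[0,0,5],0],[[-2,4,3],0],[[-2,6,0],0],[[-2,6,0],0],[[-2,6,0],0],[[-2,6,0],0],[[0,6,0],0],[[0,6,0],0],[[0,0,0],0]]'; python3 - <<'E'
from fit import *
P={};o=np.zeros((480,800,3),np.uint8)
for c,rg in(('top',(100,310,140,350)),('side',(150,360,120,400))):
    im,m=snap(c,c+'5');h=cv2.cvtColor(im,cv2.COLOR_RGB2HSV)
    k=cv2.inRange(h,(5,150,120),(20,255,255));roi=np.zeros_like(k);roi[230:350,200:340]=255;k&=roi
    n,l,s,ce=cv2.connectedComponentsWithStats(k);i=1+s[1:,4].argmax();P[c]=ce[i];print(c,s[i],ce[i])
    a=cv2.resize(im[rg[0]:rg[1],rg[2]:rg[3]],(400,480 if c=='top' else 300),interpolation=2);o[:a.shape[0],(0 if c=='top' else 400):][:,:400]=a
cv2.imwrite('pics/c6.png',o[:,:,::-1])
print(tri(ray(camera_model('top'),*P['top']),ray(camera_model('side'),*P['side'])))
E
```

```text
time_s: 21.15
eef_pos: [0.3912, 0.489, 0.2317]
ee_rot: [-1.812, -2.566, 0.003]
wrist_force: [-0.9, 0.9, 0.2]
gripper_width: 0.996
top [221 262  47  25 458] [243.7795 274.0786]
side [282 280  31  52 572] [296.5647 305.1941]
[0.4913 0.0888 0.0608]
```

View pics/c6.png

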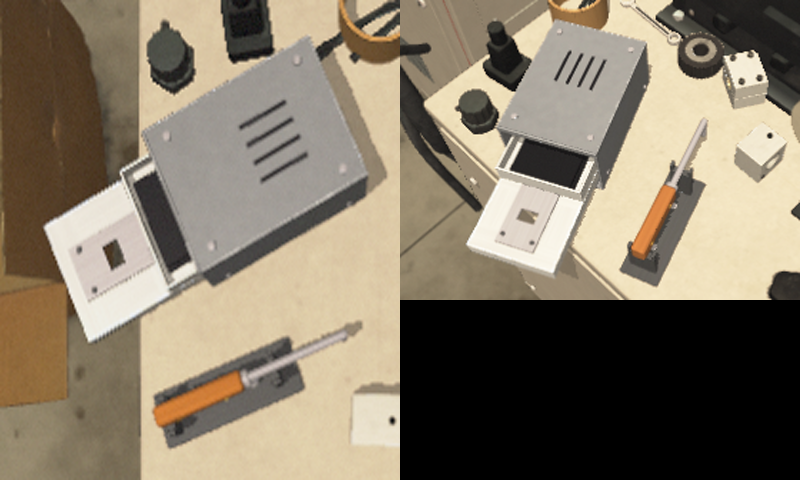

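Both views show the hook seated in both saddles, less than 2 mm from its first position. The tray is out and the bystanders are unmoved. Handing in.

```bash
python3 -c "
from h import *
job.sign_off()"
```

```text
the job is handed in; nothing more can be done
```

The tray is out at its stop, the hook is back in both saddles of its stand, and I handed the job in at about 21 s of the 61 s allowed. The hand-in reports no verdict.

- **Feeling for the hole:** I dragged the tip lightly along the pull plate. At unit x ≈ −33 mm the upward force vanished and the tip dropped, so I lowered it to about 14 mm above the work surface, which is 20 mm below the plate's top.
- **Drawing the tray out:** The pull force stayed around 4 N or less, then rose to 16 N at the stop. I eased off and lifted the tip out.
- **Hook:** It was last measured at (0.491, 0.089, 0.061) m, against (0.490, 0.089, 0.062) m at the start. It was released, and the arm was clear of everything.
- **Surroundings:** The clamp, toothed ring and block look unmoved in the last side picture. I did not re-measure them.

Two checks disagreed slightly:
- **Tray position:** The top picture put the tray at about 0.136 m, a few millimetres short of the 0.14 m stop but above the 0.130 m needed. I trusted the force rise at the stop.
- **Plate height:** The tip seemed to touch the plate about 2–3 mm lower than the stated 34 mm, probably from calibration or the hook tilting a little in the grip.

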